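# Unlock the scooter's battery box and slide its cover open

### The arm

A 7-joint arm with a two-finger parallel gripper is mounted at the origin on the work surface. World frame = base frame: x ahead of the robot, y to its left, z up, the work surface at z = 0. Lengths are in m, angles in rad, forces in N, time in s.
With the tool pointing down it reaches from about 0.4 to 0.9 m from the base axis. Payload 5.5 kg.
Tool frame: the origin (TCP) lies on the mounting face of the last link; the fingertips stand 173 mm ahead of it and the grasp point (between the pads) lies 155 mm ahead of it; x points along the fingers, y is the direction in which the jaws open and shut, and the axes are right-handed (so a half turn about x gives the same grasp; the last joint's range is limited). The gripper opens to 85 mm and grips with 20 to 120 N. Pads are 22 mm wide; open, the fingers measure 114 mm over their backs; the gripper's body (76 mm by 85 mm) begins 54 mm behind the grasp point. The pads swing forward as they close: fully open they stand 13 mm farther back than shut.
Start: joints at [1.476, 0.501, -0.427, 1.55, 0.221, 1.138, -0.21], TCP at [0.228, -0.609, 0.405] pointing down, gripper open.
Joint ranges: [-2.88, 2.88], [-0.31, 2.03], [-1.54, 1.56], [0.2, 2.42], [-1.41, 4.55], [0.19, 2.02], [-2.57, 2.57]. Speed limits (rad/s): [2.57, 2.57, 3.14, 3.14, 3.14, 3.14, 3.14].

### API

Orientations are given as a unit quaternion [w, x, y, z].
In Python, from station import manip gives the robot as it stands.
- The arm moves only by the tool step_arm, never from a script. Its arguments are lists of equal length, an entry for each row: "translation": the shift along the tool's x, y, z in cm, a list of three; "twist": the turn, a rotation vector about the tool's x, y, z in units of 6 degrees (1.0 is 6 degrees), a list of three; "grip": the opening, from 0 (shut) to 1 (fully open). A call has 1 to 10 rows; each row shifts and turns the pose as measured when the row begins, along the tool's axes as they then stand; what a row does not reach is not made up. A row lasts 1/10 s, in which the tool goes at most 50 mm and 8.59 degrees, less where a joint would pass 70% of its speed; a pose out of reach is approached as far as the arm can. A call is refused whole if a number of a shift passes 5 or a number of a turn 1, either way. A call with a gripper value outside its range is refused whole. The fingers move at their own pace and stop on an object; "grip_force" is the grip in N (left out, the last holds). Time passes only in rows, so rows that do not move let the fingers close. It gives the time, the measured TCP pose, the force and the opening at its end, in the units of the state.
- manip.state(): the state, without advancing time (a new reading comes with each control period).
- manip.get_image(name): name is "side" or "top"; returns the picture (420x560x3 uint8, blue, green, red); there is no depth.
- manip.camera_model(name): a dict with "fovy" (degrees; the focal length in pixels is half the picture's height over the tangent of half this angle, whatever the lens; pixels are square), "cx", "cy" (the principal point, pixels), "D" ([k1, k2, p1, p2, k3] as OpenCV has them; the pictures are not rectified), "xyz" and "orientation" of the camera in the world. Camera axes: x right, y up, looking along -z (the intrinsics and any distortion apply to the point x, -y, -z); pixel columns grow to the right and rows downward; lengths in m; the calibration is good to about 2 mm. A picture is of the moment at which its call begins. camera_model takes no time and is no camera call.
- manip.job_done(): hands the job in, once; it reports no verdict.
The state is a dict: "time": time; "joint_pos": joint angles; "joint_velocities": joint speeds; "effort": joint torques, N m; "eef_pos": TCP position; "tcp_rot": TCP orientation; "ft_force": force on the tool from outside, world axes, zero at the start; "wrist_torque": the same for the moment, N m; "grip_width": finger opening in m.
Only numpy, scipy, OpenCV 4.12 (cv2) and the standard library are available. Lean on these libraries where they do the work, as an engineer would, in place of code of your own. Each camera call takes 0.05 s, during which the arm holds its last target. There are 200 camera calls.

### The job

Open the battery box of the electric scooter: its key only bites at one hidden angle, so hold the red key, press it in gently and turn it a little back and forth until it sinks fully into the lock. Keep it pressed and turn it clockwise until the steel bolt is fully drawn back, let the key go, then slide the yellow cover all the way open, away from the lock. Do not press hard where the key will not go in, and leave the tools, containers and wood lying around where they are.

Things in the scene. Friction and masses are not known exactly. Their poses are not given: they have to be found in the camera images.
- box: grey metal battery box, 200 mm (x) by 360 mm (y) by 90 mm high, fixed to the table; origin at the centre of its underside, x away from the robot side, y along its length. On its top at the -y end is a dark lock housing 70 x 77 x 25 mm (centre x -50, y -106 mm, its top at height 115 mm) with the key; next to it the yellow sliding cover over a recess, then free deck at the +y end for the cover to slide onto. The cover runs between two aluminium rails 12 mm high.
- key_grip (a point): centre of the key's red bow, 46 mm wide (along this point's x), 10 mm thick (along its y), 42 mm high; it stands upright, at rest with its centre 163 mm above the table, on a vertical steel stem 9 mm thick and 24 mm long, in the box frame at x -50, y -113 mm. The key is captive in the lock: it only turns about the vertical and moves down.
- key (a joint): turn of the key, rad, positive clockwise from above, 0 when the bow lies along the box's x; it turns from -0.7 to 1.5 and starts within 0.2 of 0. Raised, it turns almost freely.
- key_press (a joint): how far the key is pushed down, m: 0 at rest, held up by a spring (3 N at the start, 5.4 N at the bottom). At a wrong angle it is stopped at about 0.005; at the right angle (hidden, anywhere from -0.4 to 0.4 of joint key, to within about 0.1 rad) it goes down to 0.012 and is then coupled to the lock. Let go, it springs up again, wherever it has been turned.
- drum: the lock's inner cylinder, out of sight in the housing under the key; origin on the key's axis at the height of the box top. It takes about 0.15 N m and turns 0.8 rad clockwise to its stop with the engaged key (which has up to 0.1 rad of play in it either way), drawing back the bolt; it stays where it is left. Its own pose does not show the hidden angle. Pressing the key against it with more than 40 N at a wrong angle counts as forcing the key.
- bolt (a joint): travel of the flat steel bolt (13 x 10 mm) beside the key, m: 0 locked, 0.024 fully drawn back towards the robot side into the lock housing; it moves 0.030 per rad of the cylinder. Locked, it stands in front of the catch of the cover, which it frees from about 0.020.
- ledge (a point): middle of the black upright ledge on the yellow cover: 90 mm long along the box's x, 8 mm thick along y, 26 mm high, from 97 to 123 mm above the table; here is its centre, 110 mm up. The cover plate below it is 120 x 120 mm, its top 97 mm above the table.
- cover (a joint): travel of the yellow cover along the box's +y, away from the lock, m: 0 closed, 0.105 fully open at its stop; it takes 2 N plus a little for speed (4 N per m/s), stays where it is left, and is held shut by the bolt.
- screwdriver: screwdriver with red handle, 170 mm long, lying along the box's long side on the rear strip of the box top; origin under its middle; leave alone
- wrench: steel spanner, 170 mm long, lying on the table on the robot's side of the box; origin under its middle; leave alone
- pliers: pliers with blue handles, 160 mm long, lying on the table on the robot's side of the box; origin under the middle; leave alone
- spray_can: spray can, 60 mm across and 190 mm tall, standing behind the box; origin under its centre; leave alone
- oil_jar: white jar with black lid, 72 mm across and 130 mm tall, standing behind the box; origin under its centre; leave alone
- wood_block: wooden block 70 x 160 x 45 mm, on the table behind the box; origin under its centre; leave alone
- socket: upright steel socket, 28 mm across and 63 mm tall, on the table beside the lock end of the box; origin under its centre; leave alone

How it is judged:
By the outcome, as a careful person would: the job done as asked, in the order asked, and still so for the second after the job is handed in, with the robot touching nothing.
It also fails if it takes over 61 s, if anything falls off the work surface, if the arm or the gripper's body presses on something with over 40 N, if the wrist force passes 120 N, or if a joint passes its speed limit or range.

## Working session

There is one attempt and no reset: what is moved stays moved. The work goes in short steps, Python scripts to look and compute and a tool call to move; the robot and the scene stay as the last step left them, time stands still between calls to the robot, and variables do not carry over. Pictures are saved under pics/ and viewed, about 8 in all and at most 12, crops included, and the job is handed in when it is done.

Besides the shell and the picture viewer there is one more tool, called by a JSON object that holds its "method" and its "body". step_arm: Moves the arm, as the interface text tells. Its arguments: {"type":"object","properties":{"translation":{"type":"array","items":{"type":"array","items":{"type":"number"}}},"twist":{"type":"array","items":{"type":"array","items":{"type":"number"}}},"grip":{"type":"array","items":{"type":"number"}},"grip_force":{"type":"number"}},"required":["translation","twist","grip"]}

```bash
mkdir -p pics; ls; python3 - <<'E'
from station import manip
import cv2
for n in("side","top"):
    im=manip.get_image(n);cv2.imwrite(f"pics/{n}0.png",im);print(n,manip.camera_model(n))
print(manip.state())
E
```

```text
pics
side {'fovy': 55.84371812574122, 'cx': 276.50825639689606, 'cy': 208.59441749011214, 'D': array([-0.11045004,  0.        ,  0.        ,  0.        ,  0.        ]), 'xyz': array([ 0.45964227, -0.52133733,  0.64306393]), 'orientation': array([ 0.91633871,  0.39289777, -0.04001686, -0.06598001])}
top {'fovy': 52.15128508544186, 'cx': 281.4606890258971, 'cy': 208.45720251822252, 'D': array([-0.03578012,  0.        ,  0.        ,  0.        ,  0.        ]), 'xyz': array([ 0.40450495, -0.01134298,  1.04366667]), 'orientation': array([ 0.7131308 ,  0.06522106, -0.06608941, -0.69485456])}
{'time': 0.1, 'joint_pos': array([ 1.47620425,  0.50177029, -0.42678088,  1.55135113,  0.22078724,
        1.13833493, -0.2103003 ]), 'joint_velocities': array([ 0.00025113, -0.00092397, -0.00109173, -0.00158526, -0.00120537,
        0.00160427,  0.00069865]), 'effort': array([-1.11340330e-02, -5.70806372e+01, -5.83873406e+00, -2.81744546e+01,
        1.04462507e-02,  5.55618855e-03, -1.57604217e-05]), 'eef_pos': array([ 0.22746007, -0.60855141,  0.40374792]), 'tcp_rot': array([-0.12519738, -0.6957258 , -0.12646663,  0.69591481]), 'ft_force': array([-0.33371283,  0.02923919, -0.87662748]), 'wrist_torque': array([-0.03640659,  0.0048613 , -0.03590115]), 'grip_width': 0.08517272204749923}
```

View pics/side0.png

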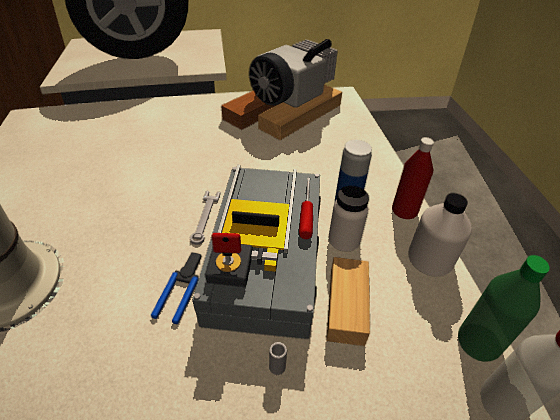

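View pics/top0.png

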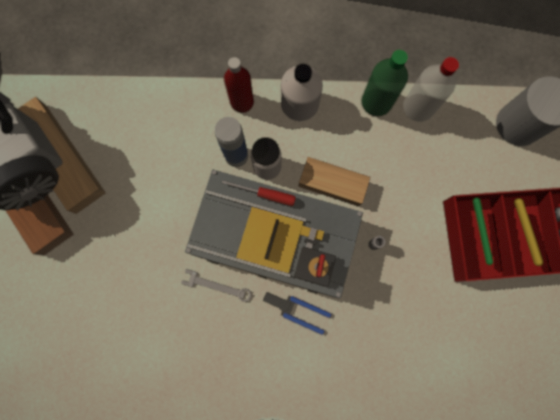

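The side view shows the key's red bow at about (227,243) with the ledge at (255,219). In the top view the key is at (320,266), the yellow cover at (270,240), and the box is turned about 15° in the image.

```bash
cat > h.py <<'E'
import numpy as np, cv2
from scipy.spatial.transform import Rotation as R
from station import manip
def ray(n,px):
    c=manip.camera_model(n); f=210/np.tan(np.radians(c['fovy']/2))
    K=np.array([[f,0,c['cx']],[0,f,c['cy']],[0,0,1]])
    u=cv2.undistortPoints(np.array(px,float).reshape(-1,1,2),K,c['D']).reshape(-1,2)
    d=np.c_[u[:,0],-u[:,1],-np.ones(len(u))]
    return c['xyz'],R.from_quat(c['orientation'],scalar_first=True).apply(d)
def plane(n,px,z):
    o,d=ray(n,px); return o+d*((z-o[2])/d[:,2])[:,None]
def tri(a,b):
    o1,d1=ray("side",a);o2,d2=ray("top",b);d1=d1[0];d2=d2[0]
    s=np.linalg.lstsq(np.c_[d1,-d2],o2-o1,rcond=None)[0]
    p,q=o1+s[0]*d1,o2+s[1]*d2; return (p+q)/2,np.linalg.norm(p-q)
def mask(im,col,roi):
    h=cv2.cvtColor(im,cv2.COLOR_BGR2HSV);H,S,V=cv2.split(h)
    m={'red':((H<6)|(H>174))&(S>170)&(V>70),'yel':(H>18)&(H<34)&(S>150)&(V>90),'blk':(V<45)}[col]
    o=np.zeros(m.shape,np.uint8);x0,y0,x1,y1=roi;o[y0:y1,x0:x1]=m[y0:y1,x0:x1]
    n,l,s,c=cv2.connectedComponentsWithStats(o);k=1+np.argmax(s[1:,4])
    cs=max(cv2.findContours((l==k).astype(np.uint8),0,2)[0],key=cv2.contourArea)
    return c[k],s[k],cs[:,0]
E
python3 - <<'E'
from h import *
s,t=cv2.imread('pics/side0.png'),cv2.imread('pics/top0.png')
ks=mask(s,'red',(200,220,250,265));kt=mask(t,'red',(305,245,335,285))
print('key',ks[:2],kt[:2],tri(ks[0],kt[0]))
r=cv2.minAreaRect(plane('top',kt[2],.18)[:,:2].astype(np.float32));print('key rect',r)
ls=mask(s,'blk',(228,205,285,235));lt=mask(t,'blk',(258,225,296,265))
print('ledge',ls[:2],lt[:2],tri(ls[0],lt[0]))
print('ledge rect',cv2.minAreaRect(plane('top',lt[2],.12)[:,:2].astype(np.float32)))
y=mask(t,'yel',(230,195,305,280));b=cv2.minAreaRect(plane('top',y[2],.097)[:,:2].astype(np.float32));print('yel',b)
print('box corners',plane('top',[(213,172),(362,208),(342,295),(188,254)],.09))
cv2.imwrite('pics/c.png',np.hstack([cv2.resize(s[150:330,185:335],(400,480),interpolation=2),cv2.resize(t[160:310,180:370],(400,316),interpolation=2).repeat(1,0)[:480] if 0 else cv2.copyMakeBorder(cv2.resize(t[160:310,180:370],(400,316),interpolation=2),0,164,0,0,0)]))
E
```

```text
key (array([225.64473684, 242.34868421]), array([212, 233,  28,  20, 456], dtype=int32)) (array([320.2       , 264.95294118]), array([317, 255,   7,  21,  85], dtype=int32)) (array([ 0.45421354, -0.09214044,  0.16527202]), np.float64(0.001365412225273892))
key rect ((0.45411497354507446, -0.09100018441677094), (0.008740832097828388, 0.04108875244855881), 80.26624298095703)
ledge (array([255.04780876, 218.79880478]), array([232, 212,  47,  15, 502], dtype=int32)) (array([275., 228.]), array([275, 227,   1,   3,   3], dtype=int32)) (array([0.52278601, 0.00214376, 0.11993256]), np.float64(0.023728998971894774))
ledge rect ((0.5347479581832886, 0.0026828423142433167), (0.004382643848657608, 0.0), -178.37530517578125)
yel ((0.5119192600250244, 0.008579261600971222), (0.12876348197460175, 0.11585798114538193), 75.3155746459961)
box corners [[ 0.665064    0.14935222  0.09      ]
 [ 0.58978521 -0.19263229  0.09      ]
 [ 0.39511513 -0.1473238   0.09      ]
 [ 0.47563319  0.1945693   0.09      ]]
```

View pics/c.png

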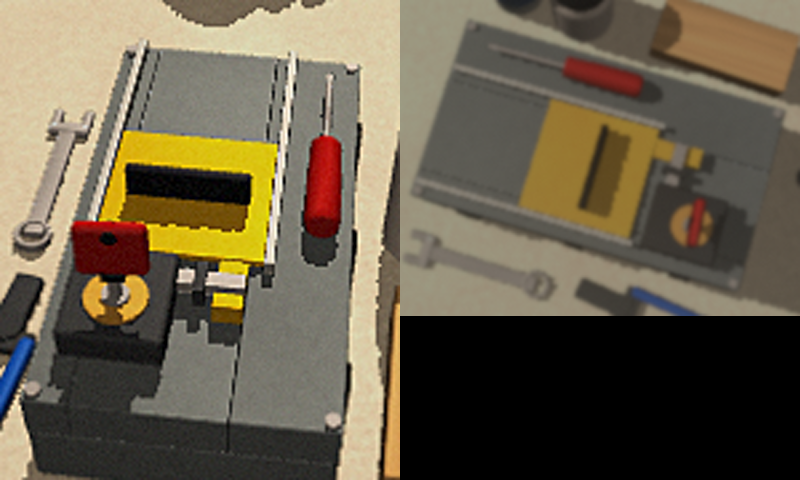

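The crop confirms it: the key bow is roughly along the box x, the bolt at side (210,283) stands in front of the yellow catch, and the ledge is clear. Next I'll work out the approach.

```bash
cat >> h.py <<'E'
def goto(g,phi,pitch0=True):
    """g grasp point world, phi: direction of tool y (rad), tool x down. returns translation cm (tool axes), twist units"""
    s=manip.state();T=R.from_quat(s['tcp_rot'],scalar_first=True)
    x=np.array([0,0,-1.]);y=np.array([np.cos(phi),np.sin(phi),0]);M=R.from_matrix(np.c_[x,y,np.cross(x,y)])
    p=np.array(g)+[0,0,.155]
    return T.inv().apply(p-s['eef_pos'])*100,np.degrees((T.inv()*M).as_rotvec())/6,np.linalg.norm(p-s['eef_pos'])
def st():
    s=manip.state();M=R.from_quat(s['tcp_rot'],scalar_first=True).as_matrix()
    print('t %.2f'%s['time'],'grasp',(s['eef_pos']+.155*M[:,0]).round(4),'x',M[:,0].round(3),'yang',round(np.degrees(np.arctan2(M[1,1],M[0,1])),1),'q',s['joint_pos'].round(2),'F',s['ft_force'].round(1),'T',s['wrist_torque'].round(2),'w',round(s['grip_width'],4))
E
python3 - <<'E'
from h import *
st()
for a in (80.3,-99.7):print(goto([.454,-.092,.25],np.radians(a)))
E
```

```text
t 0.10 grasp [ 0.2274 -0.6083  0.2487] x [-0.001  0.002 -1.   ] yang -69.5 q [ 1.48  0.5  -0.43  1.55  0.22  1.14 -0.21] F [-0.3  0.  -0.9] T [-0.04  0.   -0.04] w 0.0852
(array([ -0.0496186 , -40.44970945, -39.31019232]), array([-2.49664664e+01, -2.28334151e-02,  5.40590216e-03]), np.float64(0.5640454482690509))
(array([ -0.0496186 , -40.44970945, -39.31019232]), array([5.03352328e+00, 4.03915581e-03, 1.70605606e-02]), np.float64(0.5640454482690509))
```

{"method": "step_arm", "body": {"translation": [[-3,-2,-2],[-1,-3.4,-3.3],[0,-3.4,-3.3],[0,-3.4,-3.3],[0,-3.4,-3.3],[0,-3.4,-3.3],[0,-3.4,-3.3],[0,-3.4,-3.3],[0,-3.4,-3.3],[0,-3.4,-3.3]], "twist": [[0,0,0],[0,0,0],[0,0,0],[0,0,0],[0,0,0],[0,0,0],[0,0,0],[0,0,0],[0,0,0],[0,0,0]], "grip": [0.6,0.6,0.6,0.6,0.6,0.6,0.6,0.6,0.6,0.6]}}

```text
time: 1.1
eef_pos: [0.4121, -0.1843, 0.441]
tcp_rot: [-0.118, -0.695, -0.122, 0.698]
ft_force: [1.3, -0.5, -0.8]
grip_width: 0.0514
```

```bash
python3 - <<'E'
from h import *
st()
for a in (80.3,-99.7):print(goto([.454,-.092,.25],np.radians(a)))
E
```

```text
t 1.10 grasp [ 0.4113 -0.1837  0.286 ] x [-0.005  0.004 -1.   ] yang -70.4 q [ 1.04  0.12 -0.73  1.97  0.09  1.09 -0.95] F [ 1.3 -0.5 -0.8] T [-0.01 -0.07  0.08] w 0.0514
(array([ 3.61866739, -7.27778701, -7.05290616]), array([-25.12461288,  -0.05861476,   0.06127651]), np.float64(0.10761246341859815))
(array([ 3.61866739, -7.27778701, -7.05290616]), array([4.87525312, 0.0455633 , 0.04358411]), np.float64(0.10761246341859815))
```

{"method": "step_arm", "body": {"translation": [[0,0,0],[0,0,0],[0,0,0],[0,0,0],[0,0,0],[0,0,0],[0,0,0],[0,0,0],[0,0,0],[0,0,0]], "twist": [[-1,0,0],[-1,0,0],[-1,0,0],[-1,0,0],[-1,0,0],[-1,0,0],[-1,0,0],[-1,0,0],[-1,0,0],[-1,0,0]], "grip": [0.6,0.6,0.6,0.6,0.6,0.6,0.6,0.6,0.6,0.6]}}

```text
time: 2.1
eef_pos: [0.4134, -0.1729, 0.4392]
tcp_rot: [-0.465, -0.529, -0.472, 0.531]
ft_force: [0.2, -0.4, -0.4]
grip_width: 0.0514
```

{"method": "step_arm", "body": {"translation": [[0,0,0],[0,0,0],[0,0,0],[0,0,0],[0,0,0],[0,0,0],[0,0,0],[0,0,0],[0,0,0],[0,0,0]], "twist": [[-1,0,0],[-1,0,0],[-1,0,0],[-1,0,0],[-1,0,0],[-1,0,0],[-1,0,0],[-1,0,0],[-1,0,0],[-1,0,0]], "grip": [0.6,0.6,0.6,0.6,0.6,0.6,0.6,0.6,0.6,0.6]}}

```text
time: 3.1
eef_pos: [0.4109, -0.172, 0.4363]
tcp_rot: [0.669, 0.211, 0.682, -0.208]
ft_force: [0.7, -0.5, 0.1]
grip_width: 0.0514
```

```bash
python3 - <<'E'
from h import *
st()
for a in (80.3,):print(goto([.454,-.092,.25],np.radians(a)))
E
```

```text
t 3.10 grasp [ 0.4085 -0.1706  0.2813] x [-0.015  0.009 -1.   ] yang 55.6 q [ 1.24  0.15 -0.97  1.98  0.14  1.09  1.18] F [ 0.7 -0.5  0.1] T [0.   0.01 0.03] w 0.0514
(array([ 3.13686492,  9.04145614, -0.91328332]), array([-4.12328209, -0.16919905, -0.02407867]), np.float64(0.09613632873887544))
```

{"method": "step_arm", "body": {"translation": [[0,0,0],[0,0,0],[0,0,0],[0,0,0],[0,0,0],[0,2.5,1],[0,3,1.1],[0,3,1.1],[0,0,0],[0,0,0]], "twist": [[-1,-0.1,0],[-1,0,0],[-1,0,0],[-0.8,0,0],[0,0,0],[0,0,0],[0,0,0],[0,0,0],[0,0,0],[0,0,0]], "grip": [0.6,0.6,0.6,0.6,0.6,0.6,0.6,0.6,0.6,0.6]}}

```text
time: 4.1
eef_pos: [0.4574, -0.093, 0.4338]
tcp_rot: [0.699, 0.072, 0.708, -0.07]
ft_force: [-0.6, 0.2, -0.2]
grip_width: 0.0509
```

```bash
python3 - <<'E'
from h import *
st()
for a in (80.3,):print(goto([.454,-.092,.165],np.radians(a)))
s=manip.get_image('side');t=manip.get_image('top')
cv2.imwrite('pics/d.png',np.hstack([cv2.resize(s[130:310,165:345],(400,400),interpolation=2),cv2.resize(t[160:320,210:370],(400,400),interpolation=2)]))
E
```

```text
t 4.10 grasp [ 0.4557 -0.0923  0.2788] x [-0.011  0.004 -1.   ] yang 78.5 q [ 1.08  0.24 -1.05  1.94  0.23  1.1   1.3 ] F [-0.6  0.2 -0.2] T [-0.07  0.01  0.03] w 0.0509
(array([ 1.13791355e+01,  9.58646734e-03, -2.18206156e-01]), array([-0.29863876, -0.11237883, -0.02209126]), np.float64(0.11381231497239863))
```

View pics/d.png

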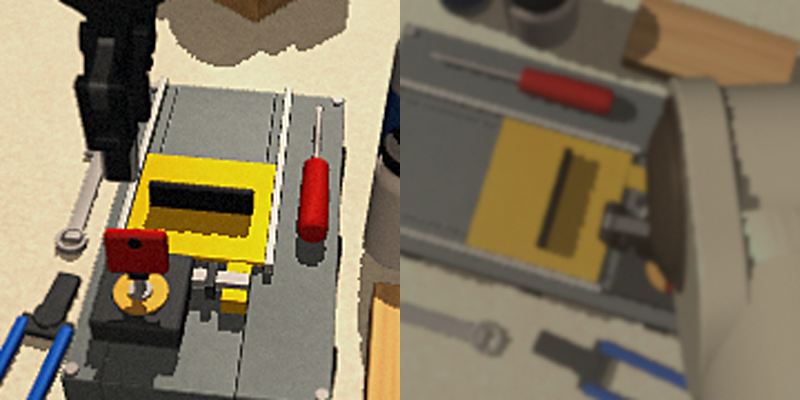

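The fingers hang over the key in the side crop (tips near (118,170), bow at (137,250)), and the pads' opening line runs along the box y. Going down around the bow.

{"method": "step_arm", "body": {"translation": [[2.5,0,-0.2],[2.5,0,0],[2.5,0,0],[2,0,0],[1.2,0,0],[0.5,0,0],[0,0,0]], "twist": [[-0.3,-0.1,0],[0,0,0],[0,0,0],[0,0,0],[0,0,0],[0,0,0],[0,0,0]], "grip": [0.6,0.6,0.6,0.6,0.6,0.6,0.6]}}

```text
time: 4.9
eef_pos: [0.4531, -0.1009, 0.3187]
tcp_rot: [0.704, 0.065, 0.704, -0.067]
ft_force: [-1.1, -0.4, -0.0]
grip_width: 0.0508
```

```bash
python3 - <<'E'
from h import *
st()
for a in (80.3,):print(goto([.454,-.092,.165],np.radians(a)))
s=manip.get_image('side')
cv2.imwrite('pics/e.png',cv2.resize(s[170:310,165:305],(560,560),interpolation=2))
E
```

```text
t 4.90 grasp [ 0.4531 -0.1014  0.1637] x [ 0.    -0.003 -1.   ] yang 79.3 q [ 0.95  0.4  -0.94  2.07  0.43  0.87  1.15] F [-1.1 -0.4 -0. ] T [-0.01 -0.01 -0.04] w 0.0508
(array([-0.13283335,  0.88643353, -0.07686588]), array([-0.16310936,  0.00705382,  0.03157385]), np.float64(0.008996207370379494))
```

View pics/e.png

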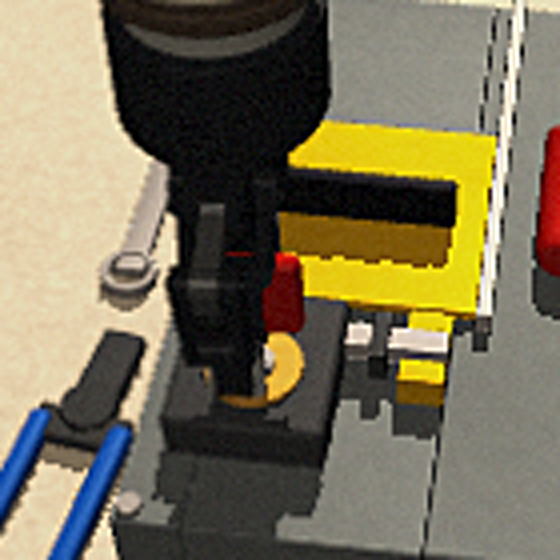

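```bash
cat >> h.py <<'E'
def proj(n,P):
    c=manip.camera_model(n); f=210/np.tan(np.radians(c['fovy']/2))
    p=R.from_quat(c['orientation'],scalar_first=True).inv().apply(np.atleast_2d(P)-c['xyz'])*[1,-1,-1]
    K=np.array([[f,0,c['cx']],[0,f,c['cy']],[0,0,1]])
    return cv2.projectPoints(p,np.zeros(3),np.zeros(3),K,c['D'])[0].reshape(-1,2)
E
python3 - <<'E'
from h import *
y=np.array([np.cos(np.radians(79.3)),np.sin(np.radians(79.3)),0]);z=np.array([y[1],-y[0],0])
g=np.array([.4531,-.1014,.1637])
for off in(.026,.036):
  print([((proj('side',g-off*y+[0,0,dz]+dx*z)-[165,170])*4)[0].round() for dz in(-.018,0,.03) for dx in(-.011,.011)])
for z0 in(.1,.115,.142): print(z0,((proj('side',[.4542,-.0921,z0])-[165,170])*4).round())
E
```

```text
[array([210., 388.]), array([266., 390.]), array([207., 359.]), array([263., 361.]), array([200., 308.]), array([258., 310.])]
[array([207., 408.]), array([263., 411.]), array([203., 379.]), array([260., 382.]), array([196., 328.]), array([255., 331.])]
0.1 [[255. 390.]]
0.115 [[252. 368.]]
0.142 [[248. 327.]]
```

{"method": "step_arm", "body": {"translation": [[0,0.85,-0.1],[0,0,0],[0,0.05,0],[0,0,0],[0,0,0],[0,0,0],[0,0,0],[0,0,0]], "twist": [[-0.16,0,0],[0,0,0],[0,0,0],[0,0,0],[0,0,0],[0,0,0],[0,0,0],[0,0,0]], "grip": [0.6,0.6,0.4,0.2,0,0,0,0], "grip_force": 40}}

```text
time: 5.75
eef_pos: [0.4555, -0.0912, 0.3222]
tcp_rot: [0.707, 0.057, 0.702, -0.062]
ft_force: [-0.1, -1.2, 0.2]
grip_width: 0.0094
```

```bash
python3 -c "
from h import *
st()"
```

```text
t 5.75 grasp [ 0.4564 -0.0923  0.1672] x [ 0.006 -0.007 -1.   ] yang 80.3 q [ 0.94  0.4  -0.95  2.07  0.43  0.87  1.15] F [-0.1 -1.2  0.2] T [0.09 0.01 0.03] w 0.0094
```

{"method": "step_arm", "body": {"translation": [[0.3,0,0],[0.2,0,0],[0.15,0,0]], "twist": [[0,0,0],[0,0,0],[0,0,0]], "grip": [0,0,0]}}

```text
time: 6.05
eef_pos: [0.4557, -0.0911, 0.3161]
tcp_rot: [0.707, 0.057, 0.702, -0.062]
ft_force: [-4.6, 0.2, 18.4]
grip_width: 0.0095
```

```bash
python3 -c "
from h import *
st()"
```

```text
t 6.05 grasp [ 0.4566 -0.0922  0.1611] x [ 0.006 -0.007 -1.   ] yang 80.3 q [ 0.93  0.41 -0.94  2.07  0.45  0.86  1.14] F [-4.6  0.2 18.4] T [ 0.2   1.25 -0.  ] w 0.0095
```

{"method": "step_arm", "body": {"translation": [[0.05,0,0],[0.05,0,0],[0.05,0,0],[0.05,0,0]], "twist": [[0.6,0,0],[0.6,0,0],[0.6,0,0],[0.6,0,0]], "grip": [0,0,0,0]}}

```text
time: 6.45
eef_pos: [0.4557, -0.0915, 0.3141]
tcp_rot: [0.693, 0.148, 0.689, -0.153]
ft_force: [-1.1, -1.2, 3.5]
grip_width: 0.0093
```

```bash
python3 -c "
from h import *
st()"
```

```text
t 6.45 grasp [ 0.4564 -0.0928  0.1591] x [ 0.004 -0.008 -1.   ] yang 65.4 q [ 0.88  0.39 -0.87  2.08  0.41  0.85  0.91] F [-1.1 -1.2  3.5] T [ 0.06  0.3  -0.02] w 0.0093
```

{"method": "step_arm", "body": {"translation": [[0.15,0,0],[0.15,0,0]], "twist": [[0,0,0],[0,0,0]], "grip": [0,0]}}

```text
time: 6.65
eef_pos: [0.4557, -0.0913, 0.3111]
tcp_rot: [0.693, 0.147, 0.689, -0.153]
ft_force: [-1.9, -0.8, 3.5]
grip_width: 0.0097
```

```bash
python3 -c "
from h import *
st()"
```

```text
t 6.65 grasp [ 0.4564 -0.0928  0.1562] x [ 0.004 -0.009 -1.   ] yang 65.5 q [ 0.88  0.4  -0.87  2.08  0.42  0.84  0.9 ] F [-1.9 -0.8  3.5] T [0.11 0.36 0.05] w 0.0097
```

{"method": "step_arm", "body": {"translation": [[0.15,0,0],[0.1,0,0]], "twist": [[0,0,0],[0,0,0]], "grip": [0,0]}}

```text
time: 6.85
eef_pos: [0.4561, -0.0911, 0.3098]
tcp_rot: [0.693, 0.146, 0.689, -0.153]
ft_force: [-8.9, 1.0, 28.0]
grip_width: 0.0095
```

```bash
python3 -c "
from h import *
st()"
```

```text
t 6.85 grasp [ 0.4567 -0.0928  0.1548] x [ 0.004 -0.011 -1.   ] yang 65.6 q [ 0.87  0.4  -0.87  2.08  0.42  0.84  0.9 ] F [-8.9  1.  28. ] T [ 0.3   2.13 -0.02] w 0.0095
```

It bottomed out 12.4 mm below rest at tool angle 65.5° (key about +0.2 rad). Turning clockwise while keeping it pressed.

{"method": "step_arm", "body": {"translation": [[0,0,0],[0.04,0,0],[0.04,0,0],[0.04,0,0],[0.04,0,0],[0.04,0,0]], "twist": [[0.7,0,0],[0.7,0,0],[0.7,0,0],[0.7,0,0],[0.7,0,0],[0.7,0,0]], "grip": [0,0,0,0,0,0]}}

```text
time: 7.45
eef_pos: [0.456, -0.0912, 0.31]
tcp_rot: [0.643, 0.294, 0.639, -0.303]
ft_force: [-4.6, -0.2, 10.6]
grip_width: 0.0094
```

```bash
python3 -c "
from h import *
st()"
```

```text
t 7.45 grasp [ 0.456  -0.0935  0.155 ] x [ 0.    -0.015 -1.   ] yang 40.0 q [ 0.79  0.37 -0.77  2.08  0.37  0.83  0.5 ] F [-4.6 -0.2 10.6] T [0.18 0.88 0.18] w 0.0094
```

{"method": "step_arm", "body": {"translation": [[0.04,0,0],[0.04,0,0],[0.04,0,0],[0.04,0,0]], "twist": [[0.7,0,0],[0.7,0,0],[0.7,0,0],[0.6,0,0]], "grip": [0,0,0,0]}}

```text
time: 7.85
eef_pos: [0.4558, -0.0909, 0.31]
tcp_rot: [0.594, 0.382, 0.588, -0.393]
ft_force: [-4.0, 0.1, 10.5]
grip_width: 0.0095
```

```bash
python3 -c "
from h import *
st()"
```

```text
t 7.85 grasp [ 0.4555 -0.0937  0.155 ] x [-0.002 -0.018 -1.   ] yang 23.5 q [ 0.74  0.35 -0.7   2.08  0.33  0.82  0.24] F [-4.   0.1 10.5] T [0.28 0.92 0.16] w 0.0095
```

{"method": "step_arm", "body": {"translation": [[0.04,0,0],[0.04,0,0]], "twist": [[0.6,0,0],[0.5,0,0]], "grip": [0,0]}}

```text
time: 8.05
eef_pos: [0.4557, -0.0908, 0.31]
tcp_rot: [0.571, 0.415, 0.564, -0.427]
ft_force: [-4.1, 0.1, 11.7]
grip_width: 0.0089
```

```bash
python3 -c "
from h import *
st()"
```

```text
t 8.05 grasp [ 0.4553 -0.0938  0.1551] x [-0.003 -0.019 -1.   ] yang 16.8 q [ 0.71  0.34 -0.68  2.08  0.32  0.82  0.14] F [-4.1  0.1 11.7] T [0.24 0.85 0.15] w 0.0089
```

{"method": "step_arm", "body": {"translation": [[0.04,0,0],[0.04,0,0]], "twist": [[0.5,0,0],[0.5,0,0]], "grip": [0,0]}}

```text
time: 8.25
eef_pos: [0.4557, -0.0906, 0.31]
tcp_rot: [0.549, 0.444, 0.541, -0.457]
ft_force: [-4.2, -0.6, 11.4]
grip_width: 0.0094
```

```bash
python3 -c "
from h import *
st()"
```

```text
t 8.25 grasp [ 0.4551 -0.0938  0.1551] x [-0.004 -0.021 -1.   ] yang 10.9 q [ 0.69  0.34 -0.65  2.08  0.31  0.81  0.04] F [-4.2 -0.6 11.4] T [0.22 0.92 0.73] w 0.0094
```

{"method": "step_arm", "body": {"translation": [[0.04,0,0],[0.04,0,0]], "twist": [[0.5,0,0],[0.4,0,0]], "grip": [0,0]}}

```text
time: 8.45
eef_pos: [0.4556, -0.0901, 0.3101]
tcp_rot: [0.529, 0.467, 0.52, -0.481]
ft_force: [-4.0, -0.4, 11.5]
grip_width: 0.0096
```

```bash
python3 -c "
from h import *
st()"
```

```text
t 8.45 grasp [ 0.4549 -0.0938  0.1551] x [-0.004 -0.024 -1.   ] yang 5.8 q [ 0.68  0.33 -0.63  2.08  0.31  0.81 -0.04] F [-4.  -0.4 11.5] T [0.25 0.86 1.43] w 0.0096
```

The turning moment rose from 0.15 to 1.4 N m, so the drum is at its stop. Letting go and lifting.

{"method": "step_arm", "body": {"translation": [[0,0,0],[0,0,0],[0,0,0],[0,0,0],[-2,0,0],[-3,0,0],[-3,0,0],[-2,0,0]], "twist": [[0,0,0],[0,0,0],[0,0,0],[0,0,0],[0,0,0],[0,0,0],[0,0,0],[0,0,0]], "grip": [0.6,0.6,0.6,0.6,0.6,0.6,0.6,0.6]}}

```text
time: 9.25
eef_pos: [0.4546, -0.0878, 0.408]
tcp_rot: [0.527, 0.465, 0.525, -0.481]
ft_force: [0.5, -0.7, 0.3]
grip_width: 0.0509
```

```bash
python3 - <<'E'
from h import *
st()
s=manip.get_image('side')
cv2.imwrite('pics/f.png',cv2.resize(s[170:310,165:305],(560,560),interpolation=2))
E
```

```text
t 9.25 grasp [ 0.4526 -0.0906  0.253 ] x [-0.013 -0.019 -1.   ] yang 6.1 q [ 0.75  0.19 -0.69  1.99  0.16  1.03  0.09] F [ 0.5 -0.7  0.3] T [ 0.08 -0.04 -0.01] w 0.0509
```

View pics/f.png

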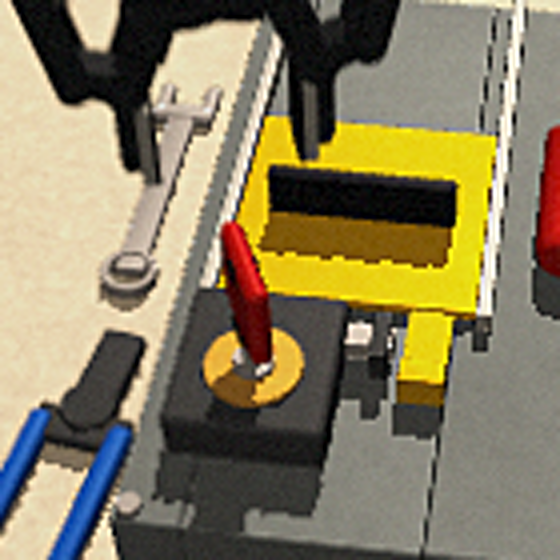

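The bolt is now drawn into the housing, the catch at (425,355) is free, and the key sprang up, turned along the box y. Measuring the ledge.

```bash
python3 - <<'E'
from h import *
s,t=manip.get_image('side'),cv2.imread('pics/top0.png')
h=cv2.cvtColor(t,cv2.COLOR_BGR2HSV)[225:262,255:300]
V=h[...,2];print(V.min(),np.percentile(V,[2,5,10,20,40]))
g=(V<np.percentile(V,11)).astype(np.uint8);n,l,q,c=cv2.connectedComponentsWithStats(g);k=1+np.argmax(q[1:,4]);print(q[k],c[k]+[255,225])
ct=max(cv2.findContours((l==k).astype(np.uint8),0,2)[0],key=len)[:,0]+[255,225]
print(cv2.minAreaRect(plane('top',ct,.123)[:,:2].astype(np.float32)))
a=mask(s,'blk',(228,205,285,235));print(a[:2],tri(a[0],c[k]+[255,225]))
# box frame check
th=np.radians(-12.9);X=np.array([np.cos(th),np.sin(th)]);Y=np.array([-X[1],X[0]])
P=tri(a[0],c[k]+[255,225])[0];d=P[:2]-[.4545,-.0925];print('rel key in box',d@X,d@Y)
P=plane('top',mask(t,'yel',(230,195,305,280))[2],.097)
print(goto([*( P[:0].sum(0)[:2] if 0 else tri(a[0],c[k]+[255,225])[0][:2]),.19],np.radians(77.1)))
E
```

```text
43 [ 48.  61.  72.  94. 105.]
[ 10   0  14  34 125] [271.384 241.336]
((0.5054498314857483, 0.009554944932460785), (0.007720460649579763, 0.07557060569524765), 75.44606018066406)
(array([254.80672269, 219.03991597]), array([232, 212,  47,  15, 476], dtype=int32)) (array([0.50906003, 0.00994956, 0.10904697]), np.float64(0.004708269906124808))
rel key in box 0.03031112936784654 0.11204438596984015
(array([ 6.15087065,  6.43690958, -9.27615269]), array([-11.8352609 ,   0.09123844,   0.2076162 ]), np.float64(0.1285745011045086))
```

{"method": "step_arm", "body": {"translation": [[0,0,0],[0,0,0],[0,0,0],[0,0,0],[0,0,0],[0,0,0],[0,0,0],[0,0,0],[0,0,0],[0,0,0]], "twist": [[-1,0.1,0.2],[-1,0,0],[-1,0,0],[-1,0,0],[-1,0,0],[-1,0,0],[-1,0,0],[-1,0,0],[-1,0,0],[-1,0,0]], "grip": [0.5,0.5,0.5,0.5,0.5,0.5,0.5,0.5,0.5,0.5]}}

```text
time: 10.35
eef_pos: [0.4518, -0.0888, 0.3989]
tcp_rot: [0.695, 0.131, 0.695, -0.132]
ft_force: [0.6, -0.9, 0.1]
grip_width: 0.0423
```

{"method": "step_arm", "body": {"translation": [[0,0,0],[0,0,0],[0,3.5,1],[0,3.5,1],[0,3.5,0.9],[0,0,0],[0,0,0]], "twist": [[-1,0,0],[-0.9,0,0],[0,0,0],[0,0,0],[0,0,0],[0,0,0],[0,0,0]], "grip": [0.5,0.5,0.5,0.5,0.5,0.5,0.5]}}

```text
time: 11.05
eef_pos: [0.4965, 0.01, 0.39]
tcp_rot: [0.701, 0.06, 0.708, -0.059]
ft_force: [-0.4, -0.6, 0.0]
grip_width: 0.0428
```

```bash
python3 -c "
from h import *
st();print(goto([.507,.0098,.118],np.radians(76.3)))"
```

```text
t 11.05 grasp [0.4949 0.0105 0.235 ] x [-0.011  0.003 -1.   ] yang 80.3 q [ 0.68  0.33 -0.89  1.93  0.29  1.03  1.06] F [-0.4 -0.6  0. ] T [-0.02  0.02  0.03] w 0.0428
(array([11.68386413,  0.13613902,  1.16707269]), array([ 0.67365689, -0.10754536, -0.00915294]), np.float64(0.11742796661399688))
```

{"method": "step_arm", "body": {"translation": [[0,0.1,1.1],[3,0,0],[3,0,0],[2.5,0,0],[1,0,0],[0,0,0]], "twist": [[0.65,-0.1,0],[0,0,0],[0,0,0],[0,0,0],[0,0,0],[0,0,0]], "grip": [0.5,0.5,0.5,0.5,0.5,0.5]}}

```text
time: 11.65
eef_pos: [0.5059, 0.0037, 0.2888]
tcp_rot: [0.701, 0.086, 0.703, -0.087]
ft_force: [-0.3, 0.0, 0.2]
grip_width: 0.0427
```

```bash
python3 - <<'E'
from h import *
st();print(goto([.507,.0098,.120],np.radians(76.3)))
s=manip.get_image('side')
cv2.imwrite('pics/g.png',cv2.resize(s[130:290,165:325],(560,560),interpolation=2))
E
```

```text
t 11.65 grasp [0.5053 0.0036 0.1338] x [-0.004 -0.001 -1.   ] yang 76.0 q [ 0.57  0.49 -0.77  2.    0.46  0.84  0.87] F [-0.3  0.   0.2] T [ 0.04  0.02 -0.04] w 0.0427
(array([ 1.37524139,  0.61790527, -0.03087528]), array([-0.05767994, -0.03272543,  0.01469255]), np.float64(0.01507995053579228))
```

View pics/g.png

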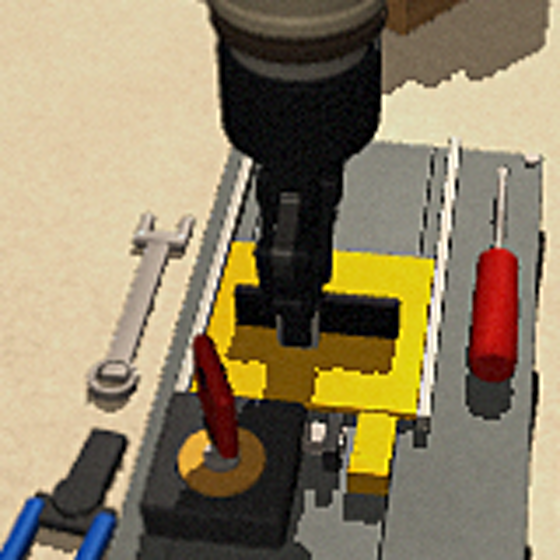

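The near finger stands in front of the ledge at (297,330). Finishing the descent and closing.

{"method": "step_arm", "body": {"translation": [[0.3,0.6,0],[0.8,0,0],[0.1,0,0],[0,0,0],[0,0,0],[0,0,0],[0,0,0]], "twist": [[0,0,0],[0,0,0],[0,0,0],[0,0,0],[0,0,0],[0,0,0],[0,0,0]], "grip": [0.5,0.5,0.5,0.3,0.1,0,0], "grip_force": 30}}

```text
time: 12.4
eef_pos: [0.5095, 0.0102, 0.2803]
tcp_rot: [0.703, 0.087, 0.7, -0.087]
ft_force: [0.4, 0.6, -3.0]
grip_width: 0.007
```

```bash
python3 -c "
from h import *
st()"
```

```text
t 12.40 grasp [0.5101 0.01   0.1254] x [ 0.004 -0.001 -1.   ] yang 75.9 q [ 0.55  0.5  -0.76  2.    0.47  0.82  0.84] F [ 0.4  0.6 -3. ] T [ 0.04 -0.19 -0.28] w 0.007
```

{"method": "step_arm", "body": {"translation": [[0,1,0],[0,1.2,0],[0,1.2,0],[0,1.2,0]], "twist": [[0,0,0],[0,0,0],[0,0,0],[0,0,0]], "grip": [0,0,0,0]}}

```text
time: 12.8
eef_pos: [0.5213, 0.0546, 0.2803]
tcp_rot: [0.703, 0.087, 0.7, -0.091]
ft_force: [-0.4, -2.3, 1.2]
grip_width: 0.0072
```

```bash
python3 -c "
from h import *
st()"
```

```text
t 12.80 grasp [0.5216 0.0537 0.1253] x [ 0.002 -0.005 -1.   ] yang 75.6 q [ 0.45  0.53 -0.76  1.96  0.49  0.84  0.74] F [-0.4 -2.3  1.2] T [-0.48  0.1  -0.16] w 0.0072
```

Moving freely at about 2.3 N, 45 mm travelled.

{"method": "step_arm", "body": {"translation": [[0,1.2,0],[0,1.2,0],[0,1.2,0],[0,1,0],[0,0.7,0]], "twist": [[0,0,0],[0,0,0],[0,0,0],[0,0,0],[0,0,0]], "grip": [0,0,0,0,0]}}

```text
time: 13.3
eef_pos: [0.5363, 0.1126, 0.2803]
tcp_rot: [0.703, 0.086, 0.7, -0.089]
ft_force: [-3.1, -19.5, 6.5]
grip_width: 0.0072
```

```bash
python3 -c "
from h import *
st()"
```

```text
t 13.30 grasp [0.537  0.1118 0.1253] x [ 0.004 -0.005 -1.   ] yang 75.7 q [ 0.33  0.56 -0.75  1.9   0.5   0.87  0.64] F [ -3.1 -19.5   6.5] T [-5.2   0.77 -0.21] w 0.0072
```

{"method": "step_arm", "body": {"translation": [[0,0.4,0],[0,0.3,0]], "twist": [[0,0,0],[0,0,0]], "grip": [0,0]}}

```text
time: 13.5
eef_pos: [0.5374, 0.1148, 0.2802]
tcp_rot: [0.701, 0.082, 0.702, -0.096]
ft_force: [-4.3, -8.7, 9.5]
grip_width: 0.0068
```

```bash
python3 -c "
from h import *
st()"
```

```text
t 13.50 grasp [0.537  0.1118 0.1253] x [-0.003 -0.019 -1.   ] yang 75.5 q [ 0.31  0.57 -0.74  1.89  0.51  0.89  0.63] F [-4.3 -8.7  9.5] T [-1.47  0.87 -0.09] w 0.0068
```

Travel is 105 mm with the force rising at the end, so it is at its stop. Releasing and lifting away.

{"method": "step_arm", "body": {"translation": [[0,0,0],[0,0,0],[0,0,0],[-2,0,0],[-4,0,0],[-4,0,0],[-4,0,0],[-2,0,0],[0,0,0]], "twist": [[0,0,0],[0,0,0],[0,0,0],[0,0,0],[0,0,0],[0,0,0],[0,0,0],[0,0,0],[0,0,0]], "grip": [0.35,0.35,0.35,0.35,0.35,0.35,0.35,0.35,0.35]}}

```text
time: 14.4
eef_pos: [0.5365, 0.1239, 0.4445]
tcp_rot: [0.7, 0.082, 0.704, -0.09]
ft_force: [0.7, 0.1, -0.5]
grip_width: 0.0299
```

```bash
python3 - <<'E'
from h import *
st()
s=manip.get_image('side');t=manip.get_image('top')
cv2.imwrite('pics/i.png',np.hstack([cv2.resize(s[130:350,145:365],(400,400),interpolation=2),cv2.resize(t[110:330,170:390],(400,400),interpolation=2)]))
a=mask(s,'blk',(228,160,290,235));print(a[:2],plane('side',[a[0]],.110))
E
```

```text
t 14.40 grasp [0.5356 0.1222 0.2896] x [-0.006 -0.011 -1.   ] yang 76.1 q [ 0.42  0.37 -0.87  1.74  0.31  1.18  0.78] F [ 0.7  0.1 -0.5] T [ 0.06 -0.04 -0.01] w 0.0299
(array([262.2470024, 183.9352518]), array([242, 177,  42,  14, 417], dtype=int32)) [[0.5384621  0.11035338 0.11      ]]
```

View pics/i.png

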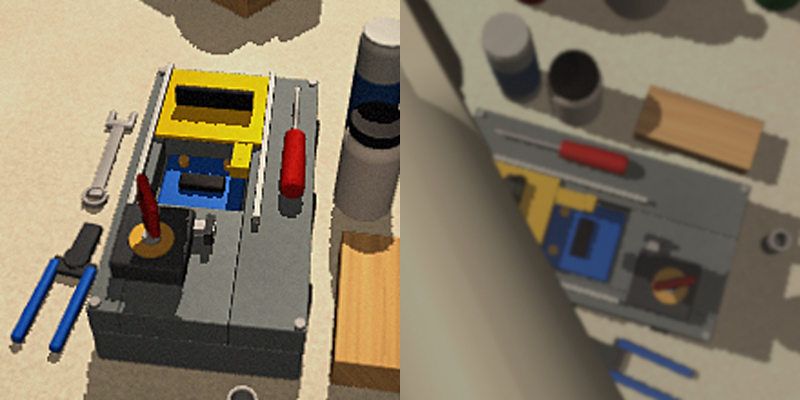

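The cover is at the far end, the blue battery recess is open, the key is up, the bolt is drawn, and the tools and containers are where they were. One last number, then handing in.

```bash
python3 - <<'E'
from h import *
p=plane('side',[(254.81,219.04),(262.25,183.94)],.110);print('travel',np.linalg.norm(p[1]-p[0]))
print(manip.job_done())
E
```

```text
travel 0.10463022980991107
the job is handed in; nothing more can be done
None
```

The battery box is open and the job is handed in. The arm stopped moving at 14.4 s, and no verdict was reported.

- **Key:** I gripped the red bow and pressed lightly. It stopped about 6 mm down at a reading of 18 N. After a small clockwise turn, to roughly +0.2 rad, it sank fully, about 12 mm. The highest force I read was 28 N, with the key already bottomed at the right angle. Forces were read only after each move, not continuously.
- **Lock:** I turned the key clockwise while keeping it pressed, until the turning moment rose from 0.15 to 1.4 N m at the stop. The picture then showed the bolt drawn back and clear of the catch. When I let go, the key sprang up.
- **Cover:** I gripped the ledge and slid it until the resistance rose to about 20 N at the end stop. The gripper moved 105 mm; the side camera measured 104.6 mm of travel.
- **Final state:** The last pictures show the recess open and the gripper clear of everything. The tools, containers and wood that were in view appeared unmoved. In the last top view the arm hid part of the cover, so the spanner was checked in the side view only.

The first descent came down about 9 mm off along the jaws, and a check against the camera caught it before I closed the gripper. My rough estimate of the key's position from the box corners was about 6 mm off the two-camera one. I used the two-camera value, and the grip and turn bore it out.

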